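# Key a candle mould into its pouring cradle and lock it

### The job

Set the notched candle mould into the pouring cradle: it goes fully home only the way round that lets its cut-away corner pass the cradle's brass key, which may be fitted at either end, so try it gently and turn it half round if it is stopped. Lower it in rather than dropping it; once it is fully down, swing the hold-down bar over the mould all the way to its stop and let go. Leave the finished candles and the plain mould standing where they are.

Things in the scene. Friction and masses are not known exactly. Their poses are not given: they have to be found in the camera images.
- mould: The notched candle mould to be loaded: grey cast-resin block, 140 (x) x 48 (y) x 70 (z) mm, about 0.45 kg, standing on the table, with two round pour mouths on top. One upright corner, at its +x +y, is cut away over the full height, 34 mm along x and 18 mm along y. Origin: centre of the underside of the full outline. Grip it across its width.
- cradle: Fixed wooden pouring cradle. Pocket 145 (x) x 53 (y) mm, floor 10 mm above the table, walls 10 mm thick, tops about 25 mm above the table, inner rims bevelled. Origin: at table height under the pocket's centre; x along the pocket, z up. The mould sits centred, its x along the cradle's x, one way or the other. Seated on the floor, its underside is 10 mm above the table.
- corner_a (a point): Pocket floor at the corner cradle +x +y (56.5, 18.5 mm from the centre). A brass key block, 32 x 16 mm, 24 mm high, stands either here or at corner_b; which is not reported: see it (the empty seat is a flat dark patch) or feel for it. With its cut corner at the key the mould goes fully down; the other way round the key stops it, underside 34 mm above the table.
- corner_b (a point): Pocket floor at the diagonally opposite corner, cradle -x -y: the other possible place of the brass key.
- hold_down (a joint): Angle of the steel hold-down bar, rad: 0 = closed at its stop, along the cradle's +x over the mould; opens counter-clockwise from above, up to 1.75. Bar 22 mm wide, reaching 104 mm from its pivot, underside 84, top 94 mm above the table: 4 mm over a seated mould; a mould not down blocks it. Friction 0.06 N m: it stays where it is left.
- pivot (a point): Axis of the hold-down bar's upright pivot, at the bar's underside: cradle x = -105 mm, y = 0, 84 mm above the table.
- handle (a point): Middle of the round black upright grip on the hold-down bar: 18 mm diameter, 45 mm high (94 to 139 mm above the table), 85 mm from the pivot axis. This point is 116.5 mm above the table.
- plain_mould: Bystander: a smaller grey resin mould without any cut corner, 90 x 48 x 55 mm, one pour mouth. Origin: centre of the underside.
- pillar: Bystander: fluted brown beeswax pillar candle, diameter 65 mm, 105 mm tall. Origin: centre of the underside.
- cone: Bystander: tapering brown beeswax candle, diameter 48 mm at the foot, 152 mm tall. Origin: centre of the underside.
- disc: Bystander: upright round brown beeswax candle, 84 mm diameter, 34 mm thick (x), 88 mm tall. Origin: centre of the underside.
There are look-alikes about, which are no part of the job. What is shaped like the cradle but purple is not meant.

How it is judged (in metres and radians):
On the way, in this order (a step that is already met when the one before it is completed fails the run):
1. the notched mould is fully home in the cradle (horizontal distance between mould and cradle below 0.006 m and z of mould in the frame of cradle below 0.014 m and angle between mould's own z axis and vertical below 0.05 rad and angle between the x axis of mould and the x axis of cradle, either way round below 0.08 rad), for 0.2 s.
2. the hold-down bar is swung over the mould to its stop (all of step 1 and value of joint hold_down below 0.1 rad), for 0.2 s.
At the end, for the whole second after the job is handed in: The mould rests in the cradle pocket with its underside on the pocket floor (less than 14 mm above the table, floor 10 mm), within 6 mm of the pocket's centre, within 0.08 rad of its direction and upright within 0.05 rad; the hold-down bar is within 0.1 rad of its closed stop; the mould is at rest (all of step 2 and linear speed of mould below 0.02 m/s); the robot touches nothing.
It fails at once if the mould is dropped (falls out of the fingers faster than 0.6 m/s) (linear speed of mould above 0.6 m/s and contact force between the fingers and mould below 0.1 N).
It fails at once if a finished candle or the plain mould is moved more than 40 mm or tipped (distance of any of pillar, cone, disc, plain_mould from where it was at the start of the episode above 0.04 m or angle between any of pillar, cone, disc, plain_mould's own z axis and vertical above 0.4 rad).
It also fails if it takes over 62 s, if anything falls off the work surface, if the arm or the gripper's body presses on something with over 40 N, if the wrist force passes 120 N, or if a joint passes its speed limit or range.

### The arm

A 6-joint arm with a two-finger parallel gripper is mounted at the origin on the work surface. World frame = base frame: x ahead of the robot, y to its left, z up, the work surface at z = 0. Lengths are in m, angles in degrees, forces in N, time in s.
With the tool pointing down it reaches from about 0.4 to 0.825 m from the base axis. Payload 7 kg.
Tool frame: the origin (TCP) lies on the centre line of the jaws, within the pads' length; the fingertips stand 22 mm ahead of it and the grasp point (between the pads) lies 3 mm ahead of it; z points along the fingers, y is the line along which they close (so a half turn about z gives the same grasp; the last joint's range is limited). The gripper opens to 88 mm and grips with 3 to 60 N. Pads are 19 mm wide; open, the fingers measure 130 mm over their backs; the gripper's body (78 mm by 193 mm) begins 47 mm behind the grasp point.
Start: joints at [-47.206, 20.546, 0.682, 0, -70.136, -16.507], TCP at [0.299, -0.605, 0.249] pointing down, gripper open.
Joint ranges: [-176.03, 176.03], [-82.01, 121.73], [-58.28, 71.71], [-173.87, 95.51], [-174.79, -0.11], [-173.66, 173.66]. Speed limits (degrees/s): [136.94, 136.94, 172.46, 180, 180, 180].

### API

Orientations are given as [roll, pitch, yaw] about the fixed x, y, z axes, in that order (R = Rz(yaw) Ry(pitch) Rx(roll)).
In Python, from plant import get_state, cams, r gives the robot as it stands.
- The arm moves only by the tool apply_moves, never from a script. Its argument "targets" is a list of rows, each an object with "dp": the shift along the world's x, y, z in m, a list of three; "yaw": the turn about the world's z in degrees. In form: [{"dp": [x, y, z], "yaw": yaw}, ...]. A call has 1 to 20 rows; each row is the pose to reach, as a shift and turn from the pose commanded when the call began; what a row does not reach only later rows make up. A row lasts 1/12 s, in which the tool goes at most 41.7 mm and 7.16 degrees, less where a joint would pass 70% of its speed; a pose out of reach is approached as far as the arm can. A call with a gripper value outside its range is refused whole. "grip" is the gripper command: -1 is fully open, 1 is shut, values between are in proportion, set as the call begins (left out, the last holds). The fingers move at their own pace and stop on an object; "squeeze" is the grip in N (left out, the last holds). Time passes only in rows, so rows that repeat a pose let the fingers close. It gives the time, the measured TCP pose, the force, the opening and the grip force at its end, in the units of the state.
- get_state(): the state, without advancing time (a new reading comes with each control period).
- cams.capture(name): name is "scene" or "top" or "wrist"; returns a dict with "image" (384x512x3 uint8, red, green, blue), "range_z" (384x512 float32, m along the optical axis (not along the pixel's ray), 0 where there is no reading), "fx", "fy", "cx", "cy" (pixels), "R" (3x3) and "t" (3): a world point X has camera coordinates R X + t; the wrist camera has in their place "T_tool_cam" (4x4, takes a point from camera to tool coordinates, whose origin is the TCP and whose axes are the flange's). Camera axes: x right, y down, z forward; pixel columns grow to the right and rows downward; lengths in m; the calibration is good to about 2 mm. A picture is of the moment at which its call begins: read the wrist's pose just before it.
- r.close_job(): hands the job in; it is judged then, once.
The state is a dict: "time_s": time; "joints": joint angles; "qd": joint speeds; "joint_torque": joint torques, N m; "tcp_pos": TCP position; "eef_rot": TCP orientation; "contact_force": force on the tool from outside, world axes, zero at the start; "moment": the same for the moment, N m; "gripper_width": finger opening in m; "gripper_force": force on a finger pad.
Only numpy, scipy, OpenCV 4.12 (cv2) and the standard library are available. Lean on these libraries where they do the work, as an engineer would, in place of code of your own. Each camera call takes 0.05 s, during which the arm holds its last target. There are 200 camera calls.

## Working session

There is one attempt and no reset: what is moved stays moved. The work goes in short steps, Python scripts to look and compute and a tool call to move; the robot and the scene stay as the last step left them, time stands still between calls to the robot, and variables do not carry over. Pictures are saved under pics/ and viewed, at most 10 in all, crops included, and the job is handed in when it is done.

Besides the shell and the picture viewer there is one more tool, called after "Request:" as name(argument=value, ...) on one line, values as JSON. apply_moves: Moves the arm, as the interface text tells. Its arguments: {"type":"object","properties":{"targets":{"type":"array","items":{"type":"object","properties":{"dp":{"type":"array","items":{"type":"number"}},"yaw":{"type":"number"}}}},"grip":{"type":"number"},"squeeze":{"type":"number"}},"required":["targets"]}

```bash
mkdir -p pics; ls; cat > h.py <<'E'
import numpy as np, cv2
from plant import get_state, cams, r
def cap(n):
    c=cams.capture(n); np.savez(f'{n}.npz',**{k:v for k,v in c.items()}); return c
def cloud(c):
    h,w=c['range_z'].shape; u,v=np.meshgrid(np.arange(w),np.arange(h)); z=c['range_z']
    P=np.stack([(u-c['cx'])/c['fx']*z,(v-c['cy'])/c['fy']*z,z],-1)
    return (P-np.array(c['t']))@np.array(c['R'])
E
python3 - <<'E'
from h import *
s=get_state(); print(s)
a=cap('top');b=cap('scene')
cv2.imwrite('pics/top.png',a['image'][:,:,::-1]);cv2.imwrite('pics/scene.png',b['image'][:,:,::-1])
print(a['R'],a['t'],a['fx'])
E
```

```text
pics
{'time_s': 0.0, 'joints': array([-4.72049185e+01,  2.05918328e+01,  6.33287681e-01, -1.98949339e-02,
       -7.01339993e+01, -1.65073638e+01]), 'qd': array([ 0.00353525,  0.04698891,  0.0928974 , -0.05646036,  0.03850986,
        0.02816347]), 'joint_torque': array([-1.61707278e-03, -5.82711732e+01,  2.93049073e+01,  6.99695528e+00,
        6.77060147e-03, -2.00475574e-04]), 'tcp_pos': array([ 0.29872994, -0.60480031,  0.24761517]), 'eef_rot': array([ 1.79905956e+02, -8.36644927e-03, -1.53719051e+02]), 'contact_force': array([ 0.16210878, -0.05529457, -0.07792579]), 'moment': array([ 0.03238203,  0.05640744, -0.03677433]), 'gripper_force': 0.0, 'gripper_width': 0.0876851056935854}
[[-0.02781263 -0.99953622 -0.0124014 ]
 [-0.99523882  0.02884815 -0.09309926]
 [ 0.09341384  0.00975302 -0.9955796 ]] [0.02463034 0.58846269 1.25825767] 441.0869106521275
```

View pics/top.png

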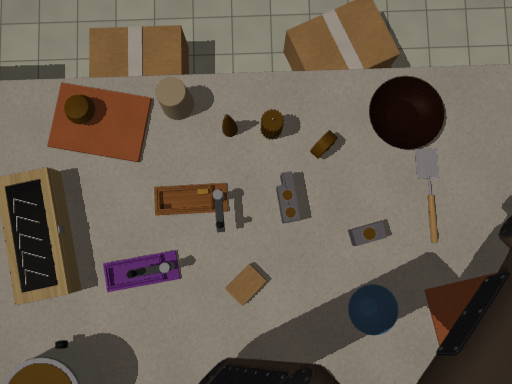

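View pics/scene.png

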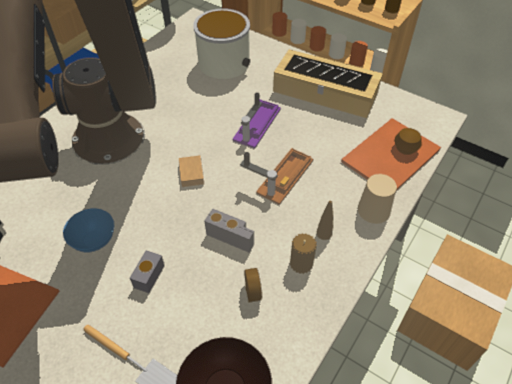

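The top view shows the cradle at about (190,198), its pivot at (218,195) and brass at (202,191). The mould is at (289,197), and the purple decoy is at (142,270). Next I measure from depth and look at enlarged crops.

```bash
python3 - <<'E'
from h import *
a=dict(np.load('top.npz')); P=cloud(a); im=a['image']
def box(n,u0,u1,v0,v1,z0,z1):
    m=np.zeros(P.shape[:2],bool); m[v0:v1,u0:u1]=1
    m&=(P[...,2]>z0)&(P[...,2]<z1)&(a['range_z']>0)
    q=P[m]; rc=cv2.minAreaRect((q[:,:2]*1000).astype(np.float32))
    print(n,len(q),'z',np.median(q[:,2]).round(4),'mean',q[:,:2].mean(0).round(4),'rect',np.round(rc[0],1),np.round(rc[1],1),round(rc[2],1)); return m
m=box('mould',265,315,165,230,.06,.08)
box('cradle',140,212,175,225,.012,.032)
box('bar',205,235,180,235,.086,.100)
box('handle',205,235,180,235,.125,.15)
box('plain',340,395,215,250,.045,.065)
box('pillar',255,290,105,140,.09,.12)
box('cone',215,240,105,145,.01,.17)
box('disc',305,345,125,165,.03,.1)
box('block',220,270,260,310,.01,.1)
box('tall?',150,200,70,125,.05,.3)
c1=cv2.resize(im[165:235,145:315],None,fx=4.5,fy=4.5,interpolation=cv2.INTER_CUBIC)
cv2.imwrite('pics/crop.png',c1[:,:,::-1])
b=dict(np.load('scene.npz'))['image'][135:255,190:320]
cv2.imwrite('pics/crop2.png',cv2.resize(b,None,fx=4.5,fy=4.5,interpolation=cv2.INTER_CUBIC)[:,:,::-1])
E
```

```text
mould 776 z 0.0689 mean [ 0.5784 -0.0976] rect [583.5 -95.5] [139.5  48.5] 8.1
cradle 673 z 0.0221 mean [0.5901 0.2056] rect [589.9 207.9] [ 83.7 170.4] 1.0
bar 298 z 0.0931 mean [0.5523 0.0962] rect [548.9  97.1] [117.9  25.5] 1.7
handle 37 z 0.1364 mean [0.5079 0.0938] rect [508.5  93.2] [15.6 16. ] 90.0
plain 558 z 0.0541 mean [ 0.4736 -0.3224] rect [ 473.8 -323.1] [48.2 90.8] 14.1
pillar 409 z 0.1034 mean [ 0.7943 -0.0582] rect [795.3 -58.1] [62.4 61.7] 21.3
cone 249 z 0.0773 mean [0.7891 0.0636] rect [791.2  64. ] [30.3 43.2] 12.2
disc 370 z 0.0802 mean [ 0.7294 -0.2029] rect [ 733.4 -207.8] [36.9 84.3] 44.0
block 872 z 0.0282 mean [0.3382 0.0291] rect [338.2  29.3] [70.2 99. ] 43.7
tall? 999 z 0.1175 mean [0.8729 0.2173] rect [879.4 220.5] [87.9 85.6] 89.3
```

View pics/crop.png

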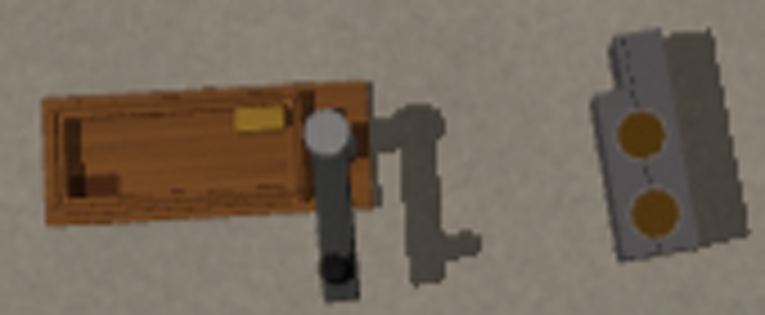

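View pics/crop2.png

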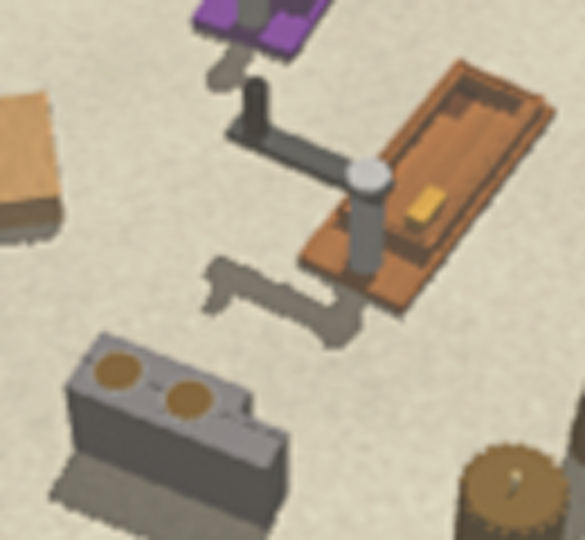

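Brass key at crop (260,118), which is the pivot end on the world +x side, so corner_b; the dark empty patch is at (100,185). The mould's cut corner is at crop (600,60), i.e. world +x +y, so the mould yaw is about 8° and it must turn about −97°. I'm moving above both for a wrist-camera look.

Request:
apply_moves(targets=[{"dp": [0.28, 0.655, 0.12], "yaw": 140}, {"dp": [0.28, 0.655, 0.12], "yaw": 140}, {"dp": [0.28, 0.655, 0.12], "yaw": 140}, {"dp": [0.28, 0.655, 0.12], "yaw": 140}, {"dp": [0.28, 0.655, 0.12], "yaw": 140}, {"dp": [0.28, 0.655, 0.12], "yaw": 140}, {"dp": [0.28, 0.655, 0.12], "yaw": 140}, {"dp": [0.28, 0.655, 0.12], "yaw": 140}, {"dp": [0.28, 0.655, 0.12], "yaw": 140}, {"dp": [0.28, 0.655, 0.12], "yaw": 140}, {"dp": [0.28, 0.655, 0.12], "yaw": 140}, {"dp": [0.28, 0.655, 0.12], "yaw": 140}, {"dp": [0.28, 0.655, 0.12], "yaw": 140}, {"dp": [0.28, 0.655, 0.12], "yaw": 140}, {"dp": [0.28, 0.655, 0.12], "yaw": 140}, {"dp": [0.28, 0.655, 0.12], "yaw": 140}, {"dp": [0.28, 0.655, 0.12], "yaw": 140}, {"dp": [0.28, 0.655, 0.12], "yaw": 140}, {"dp": [0.28, 0.655, 0.12], "yaw": 140}, {"dp": [0.28, 0.655, 0.12], "yaw": 140}], grip=-1)

```text
time_s: 1.77
tcp_pos: [0.5791, 0.0514, 0.3677]
eef_rot: [180.0, 0.1, -13.2]
contact_force: [-0.5, -0.0, 0.5]
gripper_width: 0.0878
gripper_force: 0.0
```

Request:
apply_moves(targets=[{"dp": [0, 0, 0], "yaw": 22}, {"dp": [0, 0, 0], "yaw": 22}, {"dp": [0, 0, 0], "yaw": 22}, {"dp": [0, 0, 0], "yaw": 22}, {"dp": [0, 0, 0], "yaw": 22}, {"dp": [0, 0, 0], "yaw": 22}, {"dp": [0, 0, 0], "yaw": 22}])

```text
time_s: 2.35
tcp_pos: [0.5789, 0.0498, 0.3685]
eef_rot: [180.0, 0.0, 8.1]
contact_force: [0.1, -0.1, -0.1]
gripper_width: 0.0877
gripper_force: 0.0
```

```bash
cat >> h.py <<'E'
from scipy.spatial.transform import Rotation as Ro
def capw(n='wrist'):
    s=get_state(); c=cams.capture('wrist'); 
    T=np.eye(4);T[:3,:3]=Ro.from_euler('xyz',s['eef_rot'],degrees=True).as_matrix();T[:3,3]=s['tcp_pos']
    W=T@np.array(c['T_tool_cam']); c['R']=W[:3,:3].T; c['t']=-W[:3,:3].T@W[:3,3]
    np.savez(f'{n}.npz',**c); return c,s
E
python3 - <<'E'
from h import *
c,s=capw('w1'); print(s['time_s'],s['tcp_pos'],s['eef_rot'],s['joints'],s['contact_force'])
print(c['T_tool_cam'],c['fx'])
cv2.imwrite('pics/w1.png',c['image'][:,:,::-1])
E
```

```text
2.35 [0.57887194 0.04979287 0.36846907] [1.79999950e+02 8.35671446e-03 8.11511385e+00] [ 2.41906036e+01  8.61087611e+00  3.88090417e-02 -2.29112722e-03
 -8.14359768e+01  7.39248516e+01] [ 0.05049664 -0.13362163 -0.08235729]
[[-6.60979860e-05 -9.66060895e-01 -2.58314427e-01  7.09083069e-02]
 [ 9.99999982e-01 -1.83918755e-05 -1.87098776e-04  2.63420011e-04]
 [ 1.75997924e-04 -2.58314435e-01  9.66060879e-01 -1.36040039e-01]
 [ 0.00000000e+00  0.00000000e+00  0.00000000e+00  1.00000000e+00]] 275.40252518002274
```

View pics/w1.png

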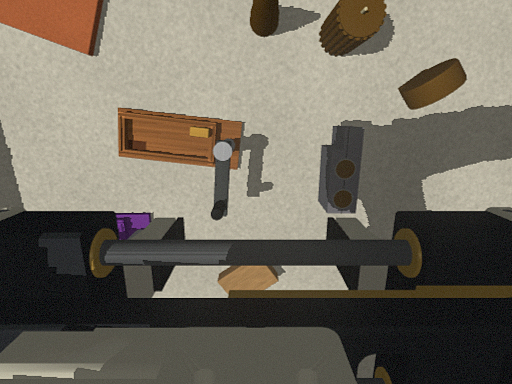

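The wrist view shows the cradle at (165,138) with the key at (200,132), which confirms the pivot end. The bar runs from (222,150) to (218,210), and the mould is at (341,170). Measuring from this view.

```bash
python3 - <<'E'
from h import *
for n,cu,mu in [('w1',(105,215,95,185),(310,375,115,220)),('top',(150,213,178,222),(265,315,165,230))]:
    a=dict(np.load(n+'.npz')); P=cloud(a); im=a['image']
    def sel(b,z0,z1):
        m=np.zeros(P.shape[:2],bool); m[b[2]:b[3],b[0]:b[1]]=1
        return m&(P[...,2]>z0)&(P[...,2]<z1)&(a['range_z']>0)
    m=sel(mu,.062,.078); rc=cv2.minAreaRect((P[m][:,:2]*1000).astype(np.float32)); print(n,'mould',np.round(rc,1) if 0 else rc,np.median(P[m][:,2]))
    # wall tops
    m=sel(cu,.0215,.03); q=P[m]; print('wall z',np.median(q[:,2]),len(q))
    rc=cv2.minAreaRect((q[:,:2]*1000).astype(np.float32)); print('cradle outer',rc)
    th=np.deg2rad(91.2); ex=np.array([np.cos(th),np.sin(th)]); ey=np.array([-ex[1],ex[0]])
    # floor region
    f=sel(cu,.005,.0145); hsv=cv2.cvtColor(im,cv2.COLOR_RGB2HSV); f&=(hsv[...,1]>110)&(hsv[...,0]<25); qf=P[f]; print('floor',len(qf),np.median(qf[:,2]),cv2.minAreaRect((qf[:,:2]*1000).astype(np.float32)))
    k=sel(cu,.028,.04); k&=(hsv[...,1]>110)&(hsv[...,0]<35); 
    if k.sum()>4: print('key',k.sum(),np.median(P[k],0),cv2.minAreaRect((P[k][:,:2]*1000).astype(np.float32)))
    s=(sel(cu,.075,.12)|sel((210,240,135,165) if n=='w1' else (205,230,183,205),.096,.125))
    bx=(205,245,135,225) if n=='w1' else (205,235,180,235)
    for z0,z1 in [(.086,.0975),(.0985,.112),(.125,.15)]:
        s=sel(bx,z0,z1); 
        if s.sum()>4: print(z0,s.sum(),np.median(P[s][:,2]).round(4),cv2.minAreaRect((P[s][:,:2]*1000).astype(np.float32)))
E
```

```text
w1 mould ((582.9379272460938, -95.19566345214844), (140.3856201171875, 49.03749465942383), 7.936175346374512) 0.0701757280567811
wall z 0.024582041329505627 1522
cradle outer ((589.6612548828125, 205.25048828125), (73.03237915039062, 165.68260192871094), 1.5720099210739136)
floor 2795 0.01004806643707248 ((589.8251953125, 209.00387573242188), (84.55906677246094, 173.2686767578125), 1.617465615272522)
key 199 [0.60986627 0.14879263 0.03374238] ((589.5546875, 204.0199737548828), (64.64949035644531, 155.73629760742188), 2.4115498065948486)
0.086 702 0.0938 ((548.462646484375, 95.90650939941406), (118.70758819580078, 24.767166137695312), 3.564619302749634)
0.0985 307 0.1001 ((556.8656005859375, 96.46636962890625), (98.53502655029297, 26.502628326416016), 6.6383562088012695)
0.125 148 0.1382 ((508.5751647949219, 94.21067810058594), (17.211091995239258, 16.115737915039062), 55.720359802246094)
top mould ((583.509033203125, -95.46823120117188), (139.46934509277344, 48.4875602722168), 8.129040718078613) 0.06894236321802605
wall z 0.02393633548537987 375
cradle outer ((590.1690673828125, 204.53439331054688), (72.67906951904297, 165.44906616210938), 1.7617197036743164)
floor 916 0.00891357649109218 ((589.739501953125, 207.53579711914062), (84.08550262451172, 174.0267791748047), 1.3020832538604736)
key 69 [0.60984206 0.14853769 0.03235412] ((587.0496215820312, 204.7203369140625), (64.98706817626953, 158.99465942382812), 0.8120520710945129)
0.086 261 0.0927 ((548.8928833007812, 97.07410430908203), (118.13980102539062, 24.690019607543945), 2.245732069015503)
0.0985 41 0.0999 ((555.716064453125, 88.33402252197266), (100.5360336303711, 26.965606689453125), 16.34999656677246)
0.125 37 0.1364 ((508.46893310546875, 93.1957015991211), (15.57948112487793, 16.025407791137695), 89.97111511230469)
```

Everything agrees with the given sizes. The cradle is at (0.590, 0.205) with yaw 91.6°, and the mould is at (0.583, −0.095) with yaw 8.0°. Going to grasp.

Request:
apply_moves(targets=[{"dp": [0.004, -0.04, -0.01], "yaw": 0}, {"dp": [0.004, -0.08, -0.04], "yaw": 0}, {"dp": [0.004, -0.115, -0.07], "yaw": 0}, {"dp": [0.004, -0.145, -0.1], "yaw": 0}, {"dp": [0.004, -0.145, -0.135], "yaw": 0}, {"dp": [0.004, -0.145, -0.17], "yaw": 0}, {"dp": [0.004, -0.145, -0.2], "yaw": 0}, {"dp": [0.004, -0.145, -0.225], "yaw": 0}, {"dp": [0.004, -0.145, -0.25], "yaw": 0}, {"dp": [0.004, -0.145, -0.27], "yaw": 0}, {"dp": [0.004, -0.145, -0.285], "yaw": 0}, {"dp": [0.004, -0.145, -0.3], "yaw": 0}, {"dp": [0.004, -0.145, -0.308], "yaw": 0}, {"dp": [0.004, -0.145, -0.312], "yaw": 0}, {"dp": [0.004, -0.145, -0.312], "yaw": 0}, {"dp": [0.004, -0.145, -0.312], "yaw": 0}])

```text
time_s: 3.73
tcp_pos: [0.5833, -0.0952, 0.0571]
eef_rot: [180.0, -0.0, 8.3]
contact_force: [0.9, -0.1, 0.5]
gripper_width: 0.0878
gripper_force: 0.0
```

Request:
apply_moves(targets=[{"dp": [0, 0, 0], "yaw": 0}, {"dp": [0, 0, 0], "yaw": 0}, {"dp": [0, 0, 0], "yaw": 0}, {"dp": [0, 0, 0], "yaw": 0}, {"dp": [0, 0, 0], "yaw": 0}, {"dp": [0, 0, 0], "yaw": 0}, {"dp": [0, 0, 0], "yaw": 0}, {"dp": [0, 0, 0], "yaw": 0}, {"dp": [0, 0, 0], "yaw": 0}, {"dp": [0, 0, 0], "yaw": 0}, {"dp": [0, 0, 0], "yaw": 0}, {"dp": [0, 0, 0], "yaw": 0}], grip=1, squeeze=30)

```text
time_s: 4.73
tcp_pos: [0.5829, -0.0951, 0.0566]
eef_rot: [-180.0, -0.0, 8.3]
contact_force: [-1.1, 1.6, 2.7]
gripper_width: 0.0477
gripper_force: 30.0
```

Gripped at 47.7 mm. Lifting, then carrying and turning.

Request:
apply_moves(targets=[{"dp": [0, 0, 0.004], "yaw": 0}, {"dp": [0, 0, 0.012], "yaw": 0}, {"dp": [0, 0, 0.025], "yaw": 0}, {"dp": [0, 0, 0.045], "yaw": 0}, {"dp": [0, 0, 0.065], "yaw": 0}, {"dp": [0, 0, 0.09], "yaw": 0}, {"dp": [0, 0, 0.115], "yaw": 0}, {"dp": [0, 0, 0.14], "yaw": 0}, {"dp": [0, 0, 0.157], "yaw": 0}, {"dp": [0, 0, 0.165], "yaw": 0}, {"dp": [0, 0, 0.165], "yaw": 0}, {"dp": [0, 0, 0.165], "yaw": 0}])

```text
time_s: 5.73
tcp_pos: [0.5823, -0.0951, 0.2209]
eef_rot: [-180.0, 0.0, 8.3]
contact_force: [-0.0, 0.1, -6.7]
gripper_width: 0.0479
gripper_force: 30.0
```

Request:
apply_moves(targets=[{"dp": [0, 0.005, 0], "yaw": -3}, {"dp": [0, 0.015, 0], "yaw": -8}, {"dp": [0.001, 0.03, 0], "yaw": -13}, {"dp": [0.001, 0.048, 0], "yaw": -19}, {"dp": [0.002, 0.066, 0], "yaw": -25}, {"dp": [0.002, 0.085, 0], "yaw": -31}, {"dp": [0.003, 0.105, 0], "yaw": -37}, {"dp": [0.003, 0.125, 0], "yaw": -43}, {"dp": [0.004, 0.145, 0], "yaw": -49}, {"dp": [0.004, 0.165, 0], "yaw": -55}, {"dp": [0.005, 0.185, 0], "yaw": -61}, {"dp": [0.005, 0.205, 0], "yaw": -67}, {"dp": [0.006, 0.225, 0], "yaw": -73}, {"dp": [0.006, 0.245, 0], "yaw": -79}, {"dp": [0.007, 0.262, 0], "yaw": -84}, {"dp": [0.007, 0.278, 0], "yaw": -89}, {"dp": [0.007, 0.29, 0], "yaw": -93}, {"dp": [0.007, 0.297, 0], "yaw": -96}, {"dp": [0.007, 0.3, 0], "yaw": -96.7}, {"dp": [0.007, 0.3, 0], "yaw": -96.7}])

```text
time_s: 7.4
tcp_pos: [0.5892, 0.205, 0.2196]
eef_rot: [179.8, -0.1, -88.3]
contact_force: [0.4, -0.7, -4.3]
gripper_width: 0.0478
gripper_force: 30.0
```

```bash
python3 - <<'E'
from h import *
c,s=capw('w2'); print(s['time_s'],s['tcp_pos'],s['eef_rot'],s['contact_force'],s['gripper_width'],s['joints'])
b=cap('scene');a=cap('top')
cv2.imwrite('pics/m2.png',np.hstack([cv2.resize(c['image'],(400,300)),cv2.resize(b['image'],(400,300))])[:,:,::-1])
E
```

```text
7.4 [0.58915521 0.20500892 0.21956264] [ 1.79839860e+02 -8.56353157e-02 -8.83419476e+01] [ 0.42530445 -0.70238063 -4.33232742] 0.047787357715514706 [ 3.70793026e+01  1.69923884e+01 -8.35332848e+00 -2.54441536e-02
 -6.48344178e+01 -3.54105139e+01]
```

View pics/m2.png

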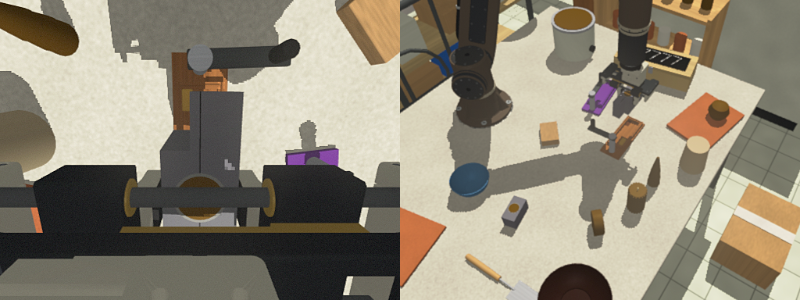

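The wrist picture (left half) shows the mould held square, with its cut corner at (175,110) on the same side as the brass key at (187,100). I'm checking the in-hand offset from depth.

```bash
python3 - <<'E'
from h import *
a=dict(np.load('w2.npz')); P=cloud(a); g=a['image'].astype(int)
m=(P[...,2]>.222)&(P[...,2]<.245)&(a['range_z']>0); m[:100]=0; m[212:]=0; m[:,:200]=0; m[:,315:]=0
q=P[m][:,:2]; print(len(q),np.median(P[m][:,2]))
th=np.deg2rad(91.6); R=np.array([[np.cos(th),np.sin(th)],[-np.sin(th),np.cos(th)]])
L=(q-[.5898,.205])@R.T*1000
print('cradle-frame x min',np.percentile(L[:,0],[0,1,2,50]))
for x0 in range(-75,-20,6):
    t=L[(L[:,0]>x0)&(L[:,0]<x0+6)]
    if len(t)>5: print(x0,np.percentile(t[:,1],[0,2,98,100]).round(1))
E
```

```text
7234 0.232874230097866
cradle-frame x min [-68.82546251 -68.41410806 -67.99422443 -45.5273859 ]
-69 [-6.3 -5.9 22.8 23.3]
-63 [-6.4 -5.9 22.8 23.7]
-57 [-6.5 -6.  22.9 23.6]
-51 [-6.5 -6.  22.9 23.5]
-45 [-6.6 -6.1 22.6 23.3]
-39 [-24.6 -23.5  22.5  23.5]
-33 [-24.7 -23.8  22.4  23.3]
-27 [-24.8 -23.6  22.3  23. ]
```

In-hand offset is about 1 mm. Lowering to just above the rims with a 1 mm correction.

Request:
apply_moves(targets=[{"dp": [0, -0.001, -0.005], "yaw": 0}, {"dp": [0, -0.001, -0.015], "yaw": 0}, {"dp": [0, -0.001, -0.03], "yaw": 0}, {"dp": [0, -0.001, -0.045], "yaw": 0}, {"dp": [0, -0.001, -0.06], "yaw": 0}, {"dp": [0, -0.001, -0.075], "yaw": 0}, {"dp": [0, -0.001, -0.09], "yaw": 0}, {"dp": [0, -0.001, -0.1], "yaw": 0}, {"dp": [0, -0.001, -0.11], "yaw": 0}, {"dp": [0, -0.001, -0.118], "yaw": 0}, {"dp": [0, -0.001, -0.123], "yaw": 0}, {"dp": [0, -0.001, -0.125], "yaw": 0}, {"dp": [0, -0.001, -0.125], "yaw": 0}])

```text
time_s: 8.63
tcp_pos: [0.5899, 0.2038, 0.0963]
eef_rot: [180.0, -0.0, -88.4]
contact_force: [0.5, -0.2, -4.9]
gripper_width: 0.0476
gripper_force: 30.0
```

Request:
apply_moves(targets=[{"dp": [0, 0, -0.002], "yaw": 0}, {"dp": [0, 0, -0.004], "yaw": 0}, {"dp": [0, 0, -0.006], "yaw": 0}, {"dp": [0, 0, -0.008], "yaw": 0}, {"dp": [0, 0, -0.01], "yaw": 0}, {"dp": [0, 0, -0.012], "yaw": 0}, {"dp": [0, 0, -0.014], "yaw": 0}, {"dp": [0, 0, -0.016], "yaw": 0}, {"dp": [0, 0, -0.016], "yaw": 0}])

```text
time_s: 9.38
tcp_pos: [0.5897, 0.2037, 0.08]
eef_rot: [180.0, -0.0, -88.4]
contact_force: [0.0, -0.1, -4.9]
gripper_width: 0.0476
gripper_force: 30.0
```

No contact, and the underside is already at 23 mm, below the key top at 34 mm, so this is the right way round. Going on down.

Request:
apply_moves(targets=[{"dp": [0, 0, -0.002], "yaw": 0}, {"dp": [0, 0, -0.004], "yaw": 0}, {"dp": [0, 0, -0.006], "yaw": 0}, {"dp": [0, 0, -0.008], "yaw": 0}, {"dp": [0, 0, -0.01], "yaw": 0}, {"dp": [0, 0, -0.0115], "yaw": 0}, {"dp": [0, 0, -0.0125], "yaw": 0}, {"dp": [0, 0, -0.013], "yaw": 0}, {"dp": [0, 0, -0.013], "yaw": 0}, {"dp": [0, 0, -0.013], "yaw": 0}])

```text
time_s: 10.22
tcp_pos: [0.59, 0.2039, 0.0676]
eef_rot: [-180.0, 0.0, -88.4]
contact_force: [0.2, 0.4, -4.6]
gripper_width: 0.0478
gripper_force: 30.0
```

Request:
apply_moves(targets=[{"dp": [0, 0, -0.0005], "yaw": 0}, {"dp": [0, 0, -0.001], "yaw": 0}, {"dp": [0, 0, -0.0015], "yaw": 0}, {"dp": [0, 0, -0.0015], "yaw": 0}, {"dp": [0, 0, -0.0015], "yaw": 0}])

```text
time_s: 10.63
tcp_pos: [0.59, 0.2039, 0.0667]
eef_rot: [-180.0, 0.0, -88.4]
contact_force: [-2.9, -0.9, 2.5]
gripper_width: 0.0483
gripper_force: 30.0
```

Floor contact at TCP z 66.7 mm, so the underside is at about 10 mm. Releasing and rising.

Request:
apply_moves(targets=[{"dp": [0, 0, 0], "yaw": 0}, {"dp": [0, 0, 0], "yaw": 0}, {"dp": [0, 0, 0], "yaw": 0}, {"dp": [0, 0, 0], "yaw": 0}, {"dp": [0, 0, 0], "yaw": 0}, {"dp": [0, 0, 0], "yaw": 0}, {"dp": [0, 0, 0], "yaw": 0}, {"dp": [0, 0, 0], "yaw": 0}], grip=-1)

```text
time_s: 11.3
tcp_pos: [0.5899, 0.2038, 0.066]
eef_rot: [180.0, -0.0, -88.4]
contact_force: [-0.7, 0.2, 0.1]
gripper_width: 0.0875
gripper_force: 0.0
```

Request:
apply_moves(targets=[{"dp": [0, 0, 0.01], "yaw": 0}, {"dp": [0, 0, 0.03], "yaw": 0}, {"dp": [0, 0, 0.06], "yaw": 0}, {"dp": [0, 0, 0.09], "yaw": 0}, {"dp": [0, 0, 0.12], "yaw": 0}, {"dp": [0, 0, 0.145], "yaw": 0}, {"dp": [0, 0, 0.155], "yaw": 0}, {"dp": [0, 0, 0.155], "yaw": 0}, {"dp": [0, 0, 0.155], "yaw": 0}])

```text
time_s: 12.05
tcp_pos: [0.5898, 0.2039, 0.2218]
eef_rot: [-179.9, 0.1, -88.4]
contact_force: [-0.5, 0.0, -0.7]
gripper_width: 0.0874
gripper_force: 0.0
```

```bash
python3 - <<'E'
from h import *
c,s=capw('w3'); print(s['time_s'],s['tcp_pos'],s['eef_rot'],s['contact_force'],s['gripper_width'])
P=cloud(c); a=c
m=(P[...,2]>.07)&(P[...,2]<.088)&(c['range_z']>0)&(np.hypot(P[...,0]-.59,P[...,1]-.205)<.1)&(P[...,1]>.125)
q=P[m]; print(len(q),np.median(q[:,2]))
A=np.c_[q[:,:2]-[.59,.2],np.ones(len(q))]; print('plane',np.linalg.lstsq(A,q[:,2],rcond=None)[0])
th=np.deg2rad(91.6); R=np.array([[np.cos(th),np.sin(th)],[-np.sin(th),np.cos(th)]])
L=(q[:,:2]-[.5898,.205])@R.T*1000; print(np.percentile(L,[0,1,99,100],axis=0).round(1))
h=(P[...,2]>.128)&(P[...,2]<.146)&(np.hypot(P[...,0]-.5085,P[...,1]-.0938)<.03); q=P[h]; print('handle',len(q),(q.max(0)+q.min(0))/2)
cv2.imwrite('pics/w3.png',c['image'][:,:,::-1])
E
```

```text
12.05 [0.58982113 0.20388046 0.22178615] [-1.79946048e+02  6.18954927e-02 -8.84239162e+01] [-0.52213314  0.0231679  -0.69850425] 0.08739500725388084
5095 0.08021066859193009
plane [-0.00261458  0.00500654  0.08017795]
[[-69.1 -25.5]
 [-68.1 -24.7]
 [ 59.5  22.2]
 [ 61.2  22.9]]
handle 576 [0.5081912  0.0953607  0.13458767]
```

View pics/w3.png

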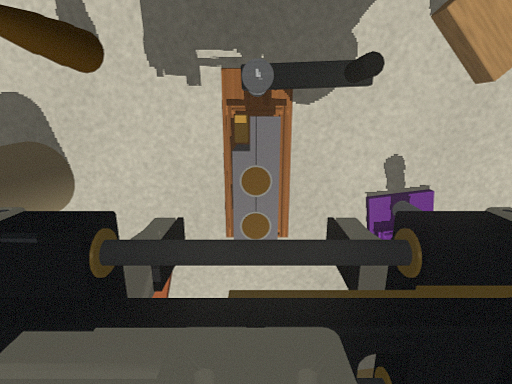

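The mould is seated: its top is level at 80.2 mm, and the brass key at (241,128) sits in the cut corner. The handle is at about (371,66). Now to the handle, turning the jaws to close across the bar.

Request:
apply_moves(targets=[{"dp": [-0.006, -0.008, 0], "yaw": 6}, {"dp": [-0.012, -0.016, 0], "yaw": 13}, {"dp": [-0.018, -0.024, 0], "yaw": 20}, {"dp": [-0.024, -0.032, 0], "yaw": 27}, {"dp": [-0.03, -0.04, 0], "yaw": 34}, {"dp": [-0.036, -0.048, 0], "yaw": 41}, {"dp": [-0.042, -0.056, 0], "yaw": 48}, {"dp": [-0.048, -0.065, 0], "yaw": 55}, {"dp": [-0.054, -0.073, 0], "yaw": 62}, {"dp": [-0.06, -0.081, 0], "yaw": 69}, {"dp": [-0.066, -0.089, 0], "yaw": 76}, {"dp": [-0.073, -0.098, 0], "yaw": 83}, {"dp": [-0.08, -0.107, 0], "yaw": 89}, {"dp": [-0.082, -0.11, -0.005], "yaw": 92.5}, {"dp": [-0.082, -0.11, -0.03], "yaw": 92.5}, {"dp": [-0.082, -0.11, -0.055], "yaw": 92.5}, {"dp": [-0.082, -0.11, -0.08], "yaw": 92.5}, {"dp": [-0.082, -0.11, -0.093], "yaw": 92.5}, {"dp": [-0.082, -0.11, -0.097], "yaw": 92.5}, {"dp": [-0.082, -0.11, -0.097], "yaw": 92.5}])

```text
time_s: 13.77
tcp_pos: [0.5067, 0.0931, 0.1221]
eef_rot: [179.9, 0.2, 4.1]
contact_force: [-0.2, -0.1, 0.5]
gripper_width: 0.0875
gripper_force: 0.0
```

Request:
apply_moves(targets=[{"dp": [0, 0, 0], "yaw": 0}, {"dp": [0, 0, 0], "yaw": 0}, {"dp": [0, 0, 0], "yaw": 0}, {"dp": [0, 0, 0], "yaw": 0}, {"dp": [0, 0, 0], "yaw": 0}, {"dp": [0, 0, 0], "yaw": 0}, {"dp": [0, 0, 0], "yaw": 0}, {"dp": [0, 0, 0], "yaw": 0}, {"dp": [0, 0, 0], "yaw": 0}, {"dp": [0, 0, 0], "yaw": 0}], grip=1, squeeze=6)

```text
time_s: 14.6
tcp_pos: [0.5079, 0.0938, 0.1241]
eef_rot: [180.0, -0.0, 4.1]
contact_force: [-0.0, -0.1, -0.3]
gripper_width: 0.0266
gripper_force: 0.0
```

Request:
apply_moves(targets=[{"dp": [0, 0, 0], "yaw": 0}, {"dp": [0, 0, 0], "yaw": 0}, {"dp": [0, 0, 0], "yaw": 0}, {"dp": [0, 0, 0], "yaw": 0}, {"dp": [0, 0, 0], "yaw": 0}])

```text
time_s: 15.02
tcp_pos: [0.5079, 0.0938, 0.124]
eef_rot: [180.0, 0.0, 4.1]
contact_force: [-1.3, 1.2, 0.5]
gripper_width: 0.0181
gripper_force: 6.0
```

Request:
apply_moves(targets=[{"dp": [-0.0002, 0.0074, 0], "yaw": -5}, {"dp": [0.0002, 0.0148, 0], "yaw": -10}, {"dp": [0.0013, 0.0221, 0], "yaw": -15}, {"dp": [0.003, 0.0293, 0], "yaw": -20}, {"dp": [0.0053, 0.0364, 0], "yaw": -25}, {"dp": [0.0083, 0.0432, 0], "yaw": -30}, {"dp": [0.0118, 0.0497, 0], "yaw": -35}, {"dp": [0.0159, 0.0559, 0], "yaw": -40}, {"dp": [0.0205, 0.0617, 0], "yaw": -45}, {"dp": [0.0205, 0.0617, 0], "yaw": -45}])

```text
time_s: 15.85
tcp_pos: [0.5289, 0.1562, 0.124]
eef_rot: [180.0, -0.0, -41.1]
contact_force: [-0.8, 0.5, 2.0]
gripper_width: 0.0181
gripper_force: 6.0
```

Holding the handle at 18.1 mm with low forces. Second half of the arc, with offsets from the 45° point.

Request:
apply_moves(targets=[{"dp": [0.005, 0.0054, 0], "yaw": -5}, {"dp": [0.0106, 0.0104, 0], "yaw": -10}, {"dp": [0.0165, 0.0148, 0], "yaw": -15}, {"dp": [0.0228, 0.0187, 0], "yaw": -20}, {"dp": [0.0295, 0.022, 0], "yaw": -25}, {"dp": [0.0363, 0.0248, 0], "yaw": -30}, {"dp": [0.0435, 0.0269, 0], "yaw": -35}, {"dp": [0.0507, 0.0284, 0], "yaw": -40}, {"dp": [0.0581, 0.0293, 0], "yaw": -45}, {"dp": [0.0619, 0.0295, 0], "yaw": -47.6}, {"dp": [0.0635, 0.0295, 0], "yaw": -47.6}, {"dp": [0.0635, 0.0295, 0], "yaw": -47.6}, {"dp": [0.0635, 0.0295, 0], "yaw": -47.6}])

```text
time_s: 16.93
tcp_pos: [0.5892, 0.184, 0.1237]
eef_rot: [179.7, -0.1, -88.4]
contact_force: [-10.2, 0.3, 6.9]
gripper_width: 0.0178
gripper_force: 6.0
```

A 10 N reaction at the expected closed position means the bar is at its stop. Releasing, rising and checking.

Request:
apply_moves(targets=[{"dp": [0, 0, 0], "yaw": 0}, {"dp": [0, 0, 0], "yaw": 0}, {"dp": [0, 0, 0], "yaw": 0}, {"dp": [0, 0, 0], "yaw": 0}, {"dp": [0, 0, 0], "yaw": 0}, {"dp": [0, 0, 0], "yaw": 0}, {"dp": [0, 0, 0], "yaw": 0}, {"dp": [0, 0, 0], "yaw": 0}], grip=-1)

```text
time_s: 17.6
tcp_pos: [0.592, 0.185, 0.124]
eef_rot: [-180.0, -0.0, -88.5]
contact_force: [-0.7, -1.3, -0.1]
gripper_width: 0.0658
gripper_force: 0.0
```

Request:
apply_moves(targets=[{"dp": [0, 0, 0.01], "yaw": 0}, {"dp": [0, 0, 0.03], "yaw": 0}, {"dp": [0, 0, 0.055], "yaw": 0}, {"dp": [0, 0, 0.085], "yaw": 0}, {"dp": [0, 0, 0.11], "yaw": 0}, {"dp": [0, 0, 0.125], "yaw": 0}, {"dp": [0, 0, 0.13], "yaw": 0}, {"dp": [0, 0, 0.13], "yaw": 0}, {"dp": [0, 0, 0.13], "yaw": 0}])

```text
time_s: 18.35
tcp_pos: [0.5915, 0.1849, 0.2536]
eef_rot: [180.0, 0.0, -88.5]
contact_force: [-0.1, 0.1, -0.7]
gripper_width: 0.0873
gripper_force: 0.0
```

```bash
python3 - <<'E'
from h import *
c,s=capw('w4'); print(s['time_s'],s['tcp_pos'],s['contact_force'],s['gripper_width'])
P=cloud(c)
m=(P[...,2]>.07)&(P[...,2]<.0865)&(c['range_z']>0)&(np.hypot(P[...,0]-.59,P[...,1]-.205)<.1)&(P[...,1]>.125)
print('mould top',np.median(P[m][:,2]))
h=(P[...,2]>.130)&(P[...,2]<.146)&(np.hypot(P[...,0]-.5904,P[...,1]-.185)<.04); q=P[h]; x=(q.max(0)+q.min(0))/2; print('handle',len(q),x,'joint',np.arctan2(x[1]-.1,x[0]-.5927)-np.deg2rad(91.6))
cv2.imwrite('pics/w4.png',c['image'][:,:,::-1])
E
```

```text
18.35 [0.59149929 0.18493342 0.25361755] [-0.10229386  0.07747101 -0.65696878] 0.08730985941814096
mould top 0.08016541448953309
handle 281 [0.5902961  0.18510368 0.13568484] joint 0.00031394305648335674
```

View pics/w4.png

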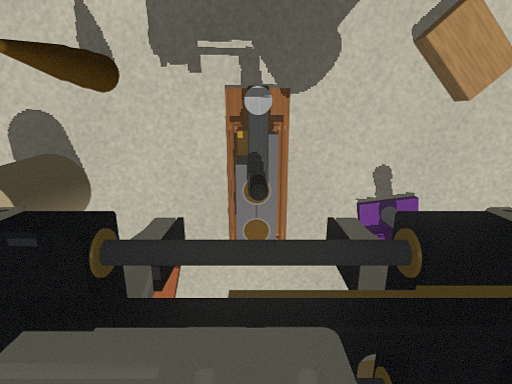

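The bar lies straight along the cradle over the mould, from the pivot at (258,100) to the handle at (258,187). The mould top is still at 80.2 mm and the gripper is clear.

```bash
python3 -c "
from plant import r
print(r.close_job())"
```

```text
the job is handed in; nothing more can be done
None
```

The notched mould is fully down in the cradle with its cut corner at the brass key. The hold-down bar measured about 0 rad from its stop, the gripper is clear, and the job is handed in; the hand-in returned no verdict.

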